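# Centre a breather cap on the small pan of a parts scale

## Robot

A 7-joint arm with a two-finger parallel gripper is mounted at the origin on the work surface. World frame = base frame: x ahead of the robot, y to its left, z up, the work surface at z = 0. Lengths are in m, angles in rad, forces in N, time in s.
With the tool pointing down it reaches from about 0.4 to 0.875 m from the base axis. Payload 19.3 kg.
Tool frame: the origin (TCP) lies on the centre line of the jaws, within the pads' length; the fingertips stand 14 mm ahead of it and the grasp point (between the pads) lies 5 mm behind it; x points along the fingers, y is the direction in which the jaws open and shut, and the axes are right-handed (so a half turn about x gives the same grasp; the last joint's range is limited). The gripper opens to 85 mm and grips with 20 to 120 N. Pads are 22 mm wide; open, the fingers measure 114 mm over their backs; the gripper's body (76 mm by 85 mm) begins 54 mm behind the grasp point. The pads swing forward as they close: fully open they stand 13 mm farther back than shut.
Start: joints at [-1.198, 0.521, -0.036, 1.599, 0.021, 1.021, -0.113], TCP at [0.268, 0.565, 0.245] pointing down, gripper open.
Joint ranges: [-2.91, 2.91], [-0.3, 2.13], [-1.5, 1.42], [0.17, 2.43], [-1.26, 4.41], [0.16, 1.93], [-2.52, 2.52]. Speed limits (rad/s): [1.89, 1.89, 2.39, 2.39, 3.01, 3.01, 3.01].

## Interface

Orientations are given as [roll, pitch, yaw] about the fixed x, y, z axes, in that order (R = Rz(yaw) Ry(pitch) Rx(roll)).
In Python, from workcell import monitor, optics, bot gives the robot as it stands.
- The arm moves only by the tool arm_command, never from a script. Its arguments are lists of equal length, an entry for each row: "delta_pos": the shift along the tool's x, y, z as a fraction of full scale, a list of three; "rotation": the turn, a rotation vector about the tool's x, y, z as a fraction of full scale, a list of three. In form: {"delta_pos": [[dx, dy, dz], ...], "rotation": [[wx, wy, wz], ...]}. A call has 1 to 10 rows; each row shifts and turns the pose as measured when the row begins, along the tool's axes as they then stand; what a row does not reach is not made up. Full scale, the value 1, is 30 mm for a shift and 6 degrees for a turn. A row lasts 1/10 s, in which the tool goes at most 50 mm and 8.59 degrees, less where a joint would pass 70% of its speed; a pose out of reach is approached as far as the arm can. A call with a number of a shift or a turn outside -1 to 1 is refused whole. A call with a gripper value outside its range is refused whole. "gripper" is the closure, from -1 (fully open) to 1 (shut), so that 0 is half open, set as the call begins (left out, the last holds). The fingers move at their own pace and stop on an object; "grip_force" is the grip in N (left out, the last holds). Time passes only in rows, so rows that do not move let the fingers close. It gives the time, the measured TCP pose, the force and the opening at its end, in the units of the state.
- monitor.observe(): the state, without advancing time (a new reading comes with each control period).
- optics.grab_frame(name): name is "scene" or "top" or "wrist"; returns the picture (420x560x3 uint8, red, green, blue); there is no depth.
- optics.camera_params(name): a dict with "fx", "fy", "cx", "cy" (pixels), "dist_coeffs" ([k1, k2, p1, p2, k3] as OpenCV has them; the pictures are not rectified), "origin" and "rotation" of the camera in the world. Camera axes: x right, y down, z forward; pixel columns grow to the right and rows downward; lengths in m; the calibration is good to about 2 mm. A picture is of the moment at which its call begins: read the wrist's pose just before it. camera_params takes no time and is no camera call; for the wrist camera it gives the pose at the moment of the call.
- bot.job_done(): hands the job in, once; it reports no verdict.
The state is a dict: "clock": time; "qpos": joint angles; "qd": joint speeds; "joint_efforts": joint torques, N m; "position": TCP position; "tool_rot": TCP orientation; "force": force on the tool from outside, world axes, zero at the start; "moment": the same for the moment, N m; "grip_width": finger opening in m.
Only numpy, scipy, OpenCV 4.12 (cv2) and the standard library are available. Lean on these libraries where they do the work, as an engineer would, in place of code of your own. Each camera call takes 0.05 s, during which the arm holds its last target. There are 200 camera calls.

## Task

A tippy breather cap stands off-centre on the small round pan of the parts scale. With light fingertip taps or pushes, never lifting it, hitting it hard or knocking it over, slide it until its foot stands wholly inside the ring in the middle of the pan; then take the fingers off it, press the white key on the scale fully down and let go. Leave the cap centred and upright, and do not disturb the other things on the bench.

Things in the scene. Friction and masses are not known exactly. Their poses are not given: they have to be found in the camera images.
- breather: cap to centre, upright on the pan: steel mushroom 58 mm tall, about 220 g (varies), round about z; origin: centre of underside. Foot: disc 34 mm across, vertical side 4 to 14 mm up; below it tapers to a flat only 26 mm across, so it tips easily. Neck 20 mm across, 14 to 30 mm up; heavy cap 32 mm across, 30 to 58 mm up. Push low, on the foot: pushed on the cap it may topple. Stops sliding when not pushed
- pan: the scale's fixed round aluminium pan, 90 mm across, 6 mm thick, top face 75 mm above the bench. Origin at the centre of its top face. A dark ring line round the centre, 50 mm inside diameter (54 mm outside), marks where the foot must stand. Below the pan is a spigot 32 mm across, then the housing's top 31 mm below the pan's top face
- scale: the scale's fixed grey housing, 250 mm (x) by 170 mm (y), top face 44 mm above the bench. Origin on the bench under its centre; its x axis points from the keys and display end (near the robot) to the pan end; the pan's centre is at x = 45 mm, y = 0, the key at x = -88 mm, y = -50 mm in this frame
- key_top (a point): centre of the top of the scale's white round push key, 30 mm across, on the housing beside the display; it is pressed straight down
- key (a joint): travel of the white key: 0 when up, 0.005 m when fully down, sprung, about 4 N when fully down
- spare: a second, identical breather cap that stands on the bench at one side of the scale; leave it alone. Origin at the centre of its underside
- fitting: brass hose fitting 34 mm across, 44 mm tall, standing on the bench at one side of the scale; leave alone. Origin at the centre of its underside
- filter: white spin-on filter canister, 76 mm across, 100 mm tall, at the left of the bench; leave alone. Origin at the centre of its underside
- spanner: steel spanner lying at the right of the bench; leave alone
- tape: cardboard-coloured roll, 100 mm across, 25 mm tall, lying at the right of the bench; leave alone. Origin at the centre of its underside
- carton: small cardboard carton, 90 by 120 mm, 60 mm tall, at the left of the bench; leave alone. Origin at the centre of its underside
Not all that is in view belongs to the job. What is shaped like the breather but purple or red is not meant.

How it is judged:
By the outcome, as a careful person would: the job done as asked, in the order asked, and still so for the second after the job is handed in, with the robot touching nothing.
It also fails if it takes over 48 s, if anything falls off the work surface, if the arm or the gripper's body presses on something with over 40 N, if the wrist force passes 120 N, or if a joint passes its speed limit or range.

## Working session

There is one attempt and no reset: what is moved stays moved. The work goes in short steps, Python scripts to look and compute and a tool call to move; the robot and the scene stay as the last step left them, time stands still between calls to the robot, and variables do not carry over. Pictures are saved under pics/ and viewed, about 8 in all and at most 12, crops included, and the job is handed in when it is done.

Besides the shell and the picture viewer there is one more tool, called after ">>>" by a JSON object that holds its "api" and its "payload". arm_command: Moves the arm, as the interface text tells. Its arguments: {"type":"object","properties":{"delta_pos":{"type":"array","items":{"type":"array","items":{"type":"number"}}},"rotation":{"type":"array","items":{"type":"array","items":{"type":"number"}}},"gripper":{"type":"number"},"grip_force":{"type":"number"}},"required":["delta_pos","rotation"]}

```bash
mkdir -p pics
cat > h.py <<'E'
import numpy as np, cv2
from workcell import monitor, optics, bot
def K(p): return np.array([[p['fx'],0,p['cx']],[0,p['fy'],p['cy']],[0,0,1.]])
def ray(name,uv,z,p=None):
    p=p or optics.camera_params(name)
    n=cv2.undistortPoints(np.array([[uv]],float),K(p),np.array(p['dist_coeffs']))[0,0]
    d=np.array(p['rotation'])@np.array([n[0],n[1],1]); o=np.array(p['origin'])
    return o+d*(z-o[2])/d[2]
def proj(name,P,p=None):
    p=p or optics.camera_params(name)
    c=(np.atleast_2d(P)-np.array(p['origin']))@np.array(p['rotation'])
    return cv2.projectPoints(c,np.zeros(3),np.zeros(3),K(p),np.array(p['dist_coeffs']))[0][:,0]
def snap(name,fn):
    im=optics.grab_frame(name); cv2.imwrite('pics/'+fn,im[:,:,::-1]); return im
E
python3 - <<'E'
from h import *
s=monitor.observe(); print(s)
a=snap('scene','s0.png'); b=snap('top','t0.png')
for n in('scene','top'): print(n,optics.camera_params(n))
E
```

```text
{'clock': 0.0, 'qpos': array([-1.19819664,  0.52198527, -0.03632687,  1.60003032,  0.02120434,
        1.02109394, -0.11280172]), 'qd': array([ 0.00033475,  0.00078786, -0.00164254,  0.00077132, -0.00012436,
        0.00331225,  0.00067686]), 'joint_efforts': array([ 7.80618593e-04, -9.27125144e+01,  1.98032230e+00, -3.69931948e+01,
        1.78771693e-02,  8.26828385e-03,  3.27617545e-05]), 'position': array([0.26768648, 0.56440541, 0.24473565]), 'tool_rot': array([-1.49516281,  1.5696646 , -1.93797198]), 'force': array([ 0.16932354, -0.78302933,  0.39830443]), 'moment': array([ 0.02744588, -0.01947442,  0.03244849]), 'grip_width': 0.08523723167383933}
scene {'fx': 438.6967981742815, 'fy': 438.6967981742815, 'cx': 286.38664596088137, 'cy': 209.35306158127028, 'dist_coeffs': array([-0.09007671,  0.        ,  0.        ,  0.        ,  0.        ]), 'origin': array([ 1.10975426, -0.25935282,  1.08197692]), 'rotation': array([-2.61427998, -0.01302738,  1.13878685])}
top {'fx': 545.4336984555046, 'fy': 545.4336984555046, 'cx': 273.48284374011536, 'cy': 201.88167321610837, 'dist_coeffs': array([0.06261737, 0.        , 0.        , 0.        , 0.        ]), 'origin': array([0.29994197, 0.02238714, 1.9914953 ]), 'rotation': array([-3.00068435, -0.00791824, -1.54695053])}
```

View pics/t0.png

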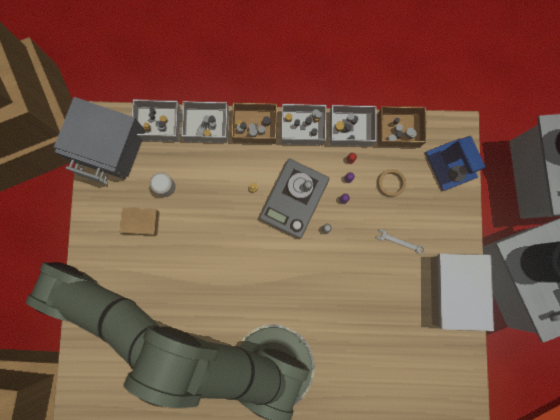

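View pics/s0.png

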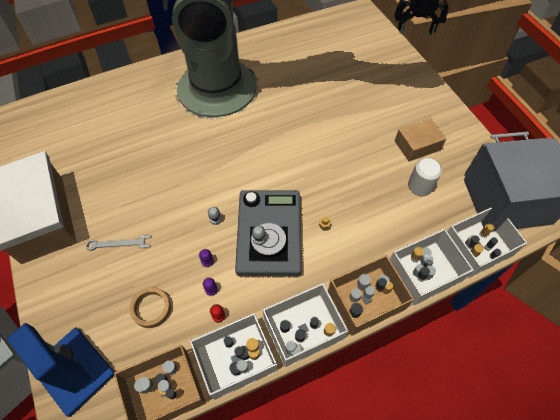

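The top view shows the scale around (295,200), the pan at (300,185) and the key at (297,225). I'll enlarge both views of the scale.

```bash
sed -i "s/np.array(p\['rotation'\])/Rm(p)/g; s/^def K/from scipy.spatial.transform import Rotation as Ro\ndef Rm(p): return Ro.from_euler('xyz',p['rotation']).as_matrix()\ndef K/" h.py
python3 - <<'E'
from h import *
a=cv2.imread('pics/t0.png')[150:250,250:350]; b=cv2.imread('pics/s0.png')[185:285,225:325]
r=lambda x:cv2.resize(x,(400,400),interpolation=cv2.INTER_CUBIC)
cv2.imwrite('pics/c0.png',np.hstack([r(a),r(b)]))
for n,u,z in [('top',(300,185),.075),('top',(297,225),.046),('scene',(268,239),.075),('scene',(251,199),.046)]: print(n,ray(n,u,z))
E
```

```text
top [ 0.6352205  -0.07936751  0.075     ]
top [ 0.49470255 -0.07263249  0.046     ]
scene [ 0.64296924 -0.08144171  0.075     ]
scene [ 0.49702996 -0.06991314  0.046     ]
```

View pics/c0.png

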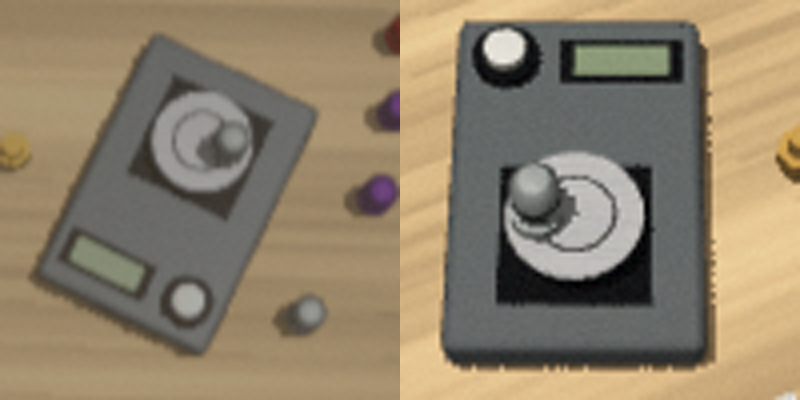

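```bash
cat >> h.py <<'E'
def tool():
    s=monitor.observe(); return s['clock'],np.array(s['position']),Ro.from_euler('xyz',s['tool_rot']).as_matrix(),s
E
python3 - <<'E'
from h import *
np.set_printoptions(precision=4,suppress=True)
t,p,R,s=tool(); print(R)
c=optics.camera_params('wrist'); print('cam in tool',R.T@(np.array(c['origin'])-p),'\n',R.T@Rm(c),c['fx'],c['cx'],c['cy'])
f=lambda u:(250+u[0]/4,150+u[1]/4); g=lambda u:(225+u[0]/4,185+u[1]/4)
print('pan',ray('top',f((202,142)),.075),ray('scene',g((175,216)),.075))
print('captop',ray('top',f((233,136)),.133),ray('scene',g((133,178)),.133))
print('key',ray('top',f((186,300)),.05),ray('scene',g((104,48)),.05))
print('spare',ray('top',f((308,312)),.058))
E
```

```text
[[-0.0004  0.4284  0.9036]
 [-0.0009  0.9036 -0.4284]
 [-1.     -0.001   0.0001]]
cam in tool [-0.1273 -0.0003 -0.0763] 
 [[-0.     -0.3001  0.9539]
 [ 1.     -0.0005 -0.0001]
 [ 0.0006  0.9539  0.3001]] 377.86274517469053 281.0699904277499 207.89345634782018
pan [ 0.6335 -0.0812  0.075 ] [ 0.6438 -0.0797  0.075 ]
captop [ 0.6293 -0.1048  0.133 ] [ 0.6364 -0.103   0.133 ]
key [ 0.4943 -0.0707  0.05  ] [ 0.4934 -0.0682  0.05  ]
spare [ 0.4855 -0.1789  0.058 ]
```

>>> {"api": "arm_command", "payload": {"delta_pos": [[0,-0.57,0.78],[0,-0.5,0.84],[0,-0.4,0.89],[0,-0.31,0.93],[0,-0.21,0.96],[0,-0.11,0.98],[0,0,0.99],[0,0.1,0.98],[0,0.2,0.96],[0,0.3,0.94]], "rotation": [[1,0,0],[1,0,0],[1,0,0],[1,0,0],[1,0,0],[1,0,0],[1,0,0],[1,0,0],[1,0,0],[1,0,0]], "gripper": 0.55}}

```text
clock: 1.1
position: [0.4046, 0.2954, 0.242]
tool_rot: [-0.987, 1.565, -2.511]
force: [-0.1, 0.8, -0.1]
grip_width: 0.0192
```

>>> {"api": "arm_command", "payload": {"delta_pos": [[0,0.4,0.9],[0,0.5,0.86],[0,0.58,0.8],[0,0.66,0.74],[0,0.68,0.72],[0,0.68,0.72],[0,0.68,0.72],[0,0.68,0.72]], "rotation": [[1,0,0],[1,0,0],[1,0,0],[0.3,0,0],[0,0,0],[0,0,0],[0,0,0],[0,0,0]]}}

```text
clock: 1.9
position: [0.5098, 0.072, 0.2414]
tool_rot: [-0.683, 1.563, -2.571]
force: [0.5, 0.2, -0.2]
grip_width: 0.019
```

```bash
cat > st.py <<'E'
from h import *
import sys
np.set_printoptions(precision=4,suppress=True)
t,p,R,s=tool(); print('t',t,'p',p,'tip',p+.014*R[:,0],'w',s['grip_width'],'F',s['force']);print(R);print('q7',s['qpos'][6])
if len(sys.argv)>3:
    T=np.array(eval(sys.argv[1])); print('to',T,'tool delta rows', R.T@(T-p)/.03)
E
python3 st.py '(.625,-.10,.245)' 1 1
```

```text
t 1.9 p [0.5098 0.072  0.2414] tip [0.5098 0.072  0.2274] w 0.018956217053188073 F [ 0.4826  0.2377 -0.1965]
[[-0.0067  0.9501 -0.3118]
 [-0.0043 -0.3118 -0.9501]
 [-1.     -0.005   0.0062]]
q7 -0.37895745079936977
to [ 0.625 -0.1    0.245] tool delta rows [-0.1208  5.4347  4.2528]
```

>>> {"api": "arm_command", "payload": {"delta_pos": [[0,0.8,0.6],[0,0.8,0.6],[0,0.8,0.6],[0,0.8,0.6],[0,0.8,0.6],[0,0.8,0.6],[0,0.7,0.6]], "rotation": [[0,0,0],[0,0,0],[0,0,0],[0,0,0],[0,0,0],[0,0,0],[0,0,0]]}}

```text
clock: 2.6
position: [0.6301, -0.1069, 0.2395]
tool_rot: [-0.906, 1.56, -2.793]
force: [-0.6, 0.3, 0.8]
grip_width: 0.0193
```

```bash
python3 - <<'E'
from h import *
import json
c=optics.camera_params('wrist'); snap('wrist','w1.png')
json.dump({k:np.array(v).tolist() for k,v in c.items()},open('c1.json','w'))
E
python3 st.py
```

```text
t 2.65 p [ 0.6311 -0.1115  0.2395] tip [ 0.631  -0.1116  0.2255] w 0.01911584208368746 F [-4.0315 -2.8104 -1.1763]
[[-0.0095  0.9492 -0.3144]
 [-0.0063 -0.3145 -0.9493]
 [-0.9999 -0.007   0.009 ]]
q7 -0.016654395643157623
```

View pics/w1.png

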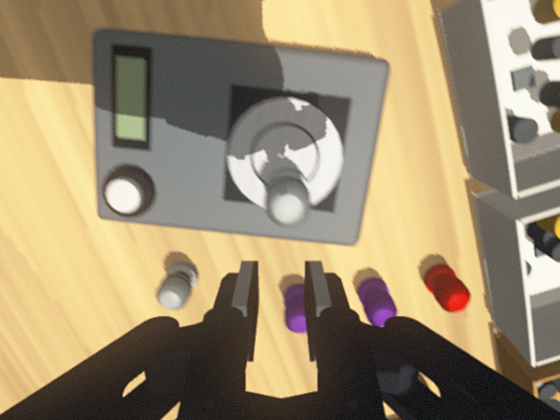

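The wrist view shows the pan centre at about (286,153), the cap's top at (288,203), the key at (126,193) and the spare at (175,290).

Run:
```python
from h import *
import json
c=json.load(open('c1.json'))
for n,u,z in [('pan',(286,153),.075),('captop',(288,203),.133),('key',(126,192),.05),('edgeL',(228,153),.075),('edgeR',(344,153),.075),('spare',(173,292),.058)]: print(n,ray('',u,z,c))
im=cv2.imread('pics/w1.png')[85:245,205:365]
cv2.imwrite('pics/w1c.png',cv2.resize(im,(640,640),interpolation=cv2.INTER_CUBIC)[:600])
```

```text
pan [ 0.64149455 -0.08110446  0.075     ]
captop [ 0.63558525 -0.10300141  0.133     ]
key [ 0.49555237 -0.07372253  0.05      ]
edgeL [ 0.59866258 -0.06706475  0.075     ]
edgeR [ 0.68428398 -0.09497211  0.075     ]
spare [ 0.49993412 -0.17499701  0.058     ]
```

View pics/w1c.png

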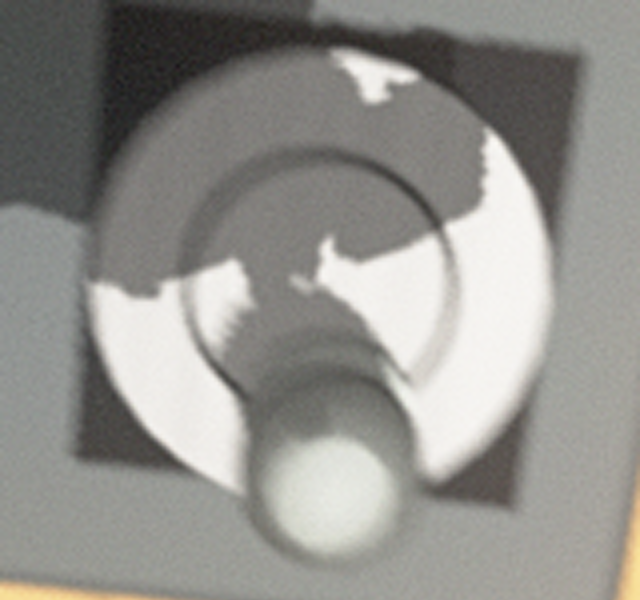

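Run:
```python
from h import *
import json
np.set_printoptions(precision=4,suppress=True)
c=json.load(open('c1.json'))
print('foot near edge',ray('',(287,168.7),.089,c))
t,p,R,s=tool()
# tips predicted
for tx in (.014,.011,.008,.004):
    P=np.array([p+R@np.array([tx,sg*.0095,zz]) for sg in(-1,1) for zz in(-.011,.011)]); print(tx,proj('',P).round(0).tolist())
F=np.array([.6355,-.1035,0]);C=np.array([.641,-.081,0]); print('dist',np.linalg.norm(C-F))
th=np.radians(12); u=np.array([.314,.949,0]); up=np.array([0,0,1.])
x=u*np.sin(th)-up*np.cos(th); mz=u*np.cos(th)+up*np.sin(th)
def tcp(corner): return corner-.014*x-.011*mz
for n,k,base,z in [('above',-.036,F,.15),('start',-.036,F,.084),('contact',-.0141,F,.084),('final',-.0141,C,.084)]:
    b=base+k*u; b[2]=z; print(n,tcp(b))
print(p,R.T)
```

```text
foot near edge [ 0.6393 -0.0903  0.089 ]Traceback (most recent call last):
  File "<stdin>", line 9, in <module>
  File "h.py", line 12, in proj
    p=p or optics.camera_params(name)
           ~~~~~~~~~~~~~~~~~~~~^^^^^^
ValueError: cameras: scene, top, wrist
```

Run:
```python
from h import *
np.set_printoptions(precision=4,suppress=True)
t,p,R,s=tool()
for tx in (.014,.011,.008,.004):
    P=np.array([p+R@np.array([tx,sg*.0095,zz]) for sg in(-1,1) for zz in(-.011,.011)]); print(tx,proj('wrist',P).round(0).tolist())
F=np.array([.635,-.105,0]);C=np.array([.641,-.081,0]); print('dist',np.linalg.norm(C-F))
th=np.radians(12); u=np.array([.314,.949,0]); up=np.array([0,0,1.])
x=u*np.sin(th)-up*np.cos(th); mz=u*np.cos(th)+up*np.sin(th)
def tcp(corner): return corner-.014*x-.011*mz
for n,k,base,z in [('above',-.036,F,.15),('start',-.036,F,.084),('contact',-.0141,F,.084),('final',-.0141,C,.084)]:
    b=base+k*u; b[2]=z; q=tcp(b); print(n,q,'from now',R.T@(q-p)/.03)
```

```text
0.014 [[257.0, 257.0], [258.0, 304.0], [303.0, 257.0], [302.0, 304.0]]
0.011 [[256.0, 260.0], [257.0, 307.0], [303.0, 260.0], [302.0, 307.0]]
0.008 [[256.0, 263.0], [257.0, 311.0], [304.0, 263.0], [303.0, 311.0]]
0.004 [[255.0, 268.0], [256.0, 317.0], [304.0, 268.0], [303.0, 317.0]]
dist 0.024738633753705958
above [ 0.6194 -0.1521  0.1614] from now [2.6157 0.0735 1.3863]
start [ 0.6194 -0.1521  0.0954] from now [4.8156 0.0889 1.3666]
contact [ 0.6263 -0.1314  0.0954] from now [4.809  0.0886 0.6369]
final [ 0.6323 -0.1074  0.0954] from now [ 4.8021  0.0269 -0.1854]
```

>>> {"api": "arm_command", "payload": {"delta_pos": [[0,0,0.7],[0,0,0.7],[0.6,0,0.1],[0.6,0,0.1],[0,0,0]], "rotation": [[0,0.8,0],[0,0.8,0],[0,0.5,0],[0,0,0],[0,0,0]]}}

```text
clock: 3.15
position: [0.6179, -0.1528, 0.1986]
tool_rot: [-3.105, 1.353, 1.286]
force: [0.2, -0.8, -0.2]
grip_width: 0.0191
```

```bash
python3 st.py '(.6194,-.1521,.135)' 1 1; python3 st.py '(.6194,-.1521,.0915)' 1 1|tail -1
```

```text
t 3.15 p [ 0.6179 -0.1528  0.1986] tip [ 0.6187 -0.1499  0.1849] w 0.019100036445967302 F [ 0.1731 -0.7922 -0.1892]
[[ 0.0609  0.949  -0.3093]
 [ 0.2078 -0.3151 -0.926 ]
 [-0.9763 -0.0079 -0.2164]]
q7 0.2677068129103277
to [ 0.6194 -0.1521  0.135 ] tool delta rows [2.0779 0.0572 0.42  ]
to [ 0.6194 -0.1521  0.0915] tool delta rows [3.4935 0.0686 0.7338]
```

>>> {"api": "arm_command", "payload": {"delta_pos": [[0.7,0.02,0.15],[0.7,0.02,0.15],[0.6,0.02,0.14],[0.5,0,0.1],[0.4,0,0.1],[0.3,0,0.06],[0,0,0]], "rotation": [[0,0,0],[0,0,0],[0,0,0],[0,0,0],[0,0,0],[0,0,0],[0,0,0]]}}

```text
clock: 3.85
position: [0.6211, -0.1512, 0.0998]
tool_rot: [-3.117, 1.353, 1.277]
force: [-1.0, 0.1, -0.0]
grip_width: 0.0189
```

```bash
python3 st.py '(.6194,-.1521,.0915)' 1 1; python3 st.py '(.6323,-.1074,.0915)' 1 1|tail -1
python3 - <<'E'
from h import *
im=snap('wrist','w2.png')
s=snap('scene','s2.png')[200:275,225:325]
E
```

```text
t 3.85 p [ 0.6211 -0.1512  0.0998] tip [ 0.622  -0.1483  0.0862] w 0.018923338159122755 F [-0.9901  0.092  -0.0119]
[[ 0.0625  0.9501 -0.3056]
 [ 0.2067 -0.3119 -0.9274]
 [-0.9764 -0.0052 -0.2159]]
q7 0.34909288717435594
to [ 0.6194 -0.1521  0.0915] tool delta rows [ 0.2616 -0.0442  0.1056]
to [ 0.6323 -0.1074  0.0915] tool delta rows [ 0.5964 -0.1004 -1.4076]
```

View pics/w2.png

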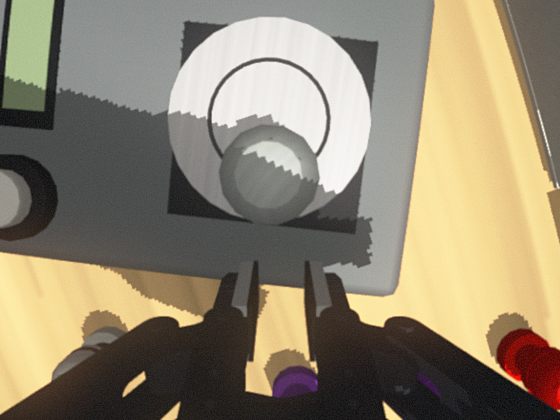

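>>> {"api": "arm_command", "payload": {"delta_pos": [[0.2,-0.1,0.05],[0.1,-0.05,0.03],[0,0,0],[0,0,0]], "rotation": [[0,0,0],[0,0,0],[0,0,0],[0,0,0]]}}

```text
clock: 4.35
position: [0.6175, -0.1508, 0.0928]
tool_rot: [-3.136, 1.353, 1.258]
force: [-0.5, 0.9, 0.1]
grip_width: 0.0189
```

```bash
python3 st.py '(.629,-.107,.0915)' 1 1
```

```text
t 4.35 p [ 0.6175 -0.1508  0.0928] tip [ 0.6185 -0.1479  0.0792] w 0.018859157817299275 F [-0.4819  0.8567  0.0636]
[[ 0.0664  0.9499 -0.3053]
 [ 0.2056 -0.3124 -0.9274]
 [-0.9764 -0.0012 -0.2161]]
q7 0.3605126425751189
to [ 0.629  -0.107   0.0915] tool delta rows [ 0.3686 -0.0928 -1.4613]
```

>>> {"api": "arm_command", "payload": {"delta_pos": [[0.06,0,-0.16],[0.06,0,-0.16],[0.06,0,-0.16],[0.02,0,-0.06],[0.02,0,-0.06],[0,0,0]], "rotation": [[0,0,0],[0,0,0],[0,0,0],[0,0,0],[0,0,0],[0,0,0]]}}

```text
clock: 4.95
position: [0.6245, -0.1305, 0.0905]
tool_rot: [-3.14, 1.353, 1.256]
force: [0.8, -0.4, -0.8]
grip_width: 0.0189
```

```bash
python3 st.py '(.629,-.107,.0915)' 1 1
python3 - <<'E'
from h import *
a=snap('wrist','w3.png')
a=cv2.imread('pics/w3.png')
cv2.imwrite('pics/w3c.png',cv2.resize(a[0:300,120:420],(600,600)))
E
```

```text
t 4.95 p [ 0.6245 -0.1305  0.0905] tip [ 0.6254 -0.1276  0.0769] w 0.01890210436646921 F [ 0.7868 -0.3578 -0.773 ]
[[ 0.067   0.9502 -0.3043]
 [ 0.2057 -0.3116 -0.9277]
 [-0.9763 -0.0004 -0.2164]]
q7 0.3332597313189339
to [ 0.629  -0.107   0.0915] tool delta rows [ 0.1396 -0.1021 -0.7799]
```

View pics/w3c.png

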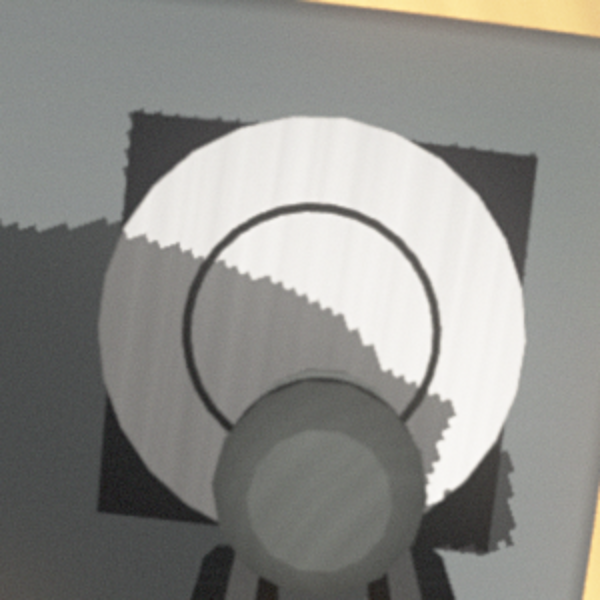

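The cradle straddles the cap and is centred on it: cap at crop (320,490), fingers' midpoint at 322, ring centre at (312,330), near foot edge at (318,368).

Run:
```python
from h import *
np.set_printoptions(precision=4,suppress=True)
t,p,R,s=tool()
f=lambda u:(120+u[0]/2,u[1]/2)
P=ray('wrist',f((312,330)),.075);E=ray('wrist',f((318,368)),.089);T=ray('wrist',f((320,500)),.133)
print(P,E,T)
for q in (P,E,T): print((R.T@(q-p))*1000, 'u:',(q-p)@np.array([.314,.949,0])*1000)
```

```text
[ 0.6388 -0.0818  0.075 ] [ 0.6378 -0.0893  0.089 ] [ 0.6332 -0.105   0.133 ]
[ 26.1931  -1.5745 -46.4244] u: 50.966606751817565
[ 10.9061  -0.2536 -42.1506] u: 43.49351359824073
[-35.588    0.2822 -35.7107] u: 27.156671915142336
```

>>> {"api": "arm_command", "payload": {"delta_pos": [[0.012,-0.005,-0.06],[0.012,-0.005,-0.06],[0.012,-0.005,-0.06],[0.012,-0.005,-0.06],[0.012,-0.005,-0.06],[0.012,-0.005,-0.06],[0,0,0]], "rotation": [[0,0,0],[0,0,0],[0,0,0],[0,0,0],[0,0,0],[0,0,0],[0,0,0]]}}

```text
clock: 5.7
position: [0.627, -0.1201, 0.0907]
tool_rot: [-3.14, 1.354, 1.254]
force: [0.6, -1.1, -0.2]
grip_width: 0.0194
```

```bash
python3 st.py
python3 - <<'E'
from h import *
a=snap('wrist','w4.png')
a=cv2.imread('pics/w4.png')
cv2.imwrite('pics/w4c.png',cv2.resize(a[0:300,120:420],(600,600)))
E
```

```text
t 5.7 p [ 0.627  -0.1201  0.0907] tip [ 0.6279 -0.1173  0.077 ] w 0.019414514313639466 F [ 0.5504 -1.1244 -0.1569]
[[ 0.0671  0.9498 -0.3056]
 [ 0.2047 -0.3129 -0.9275]
 [-0.9765 -0.0003 -0.2155]]
q7 0.31659699408740405
```

View pics/w4c.png

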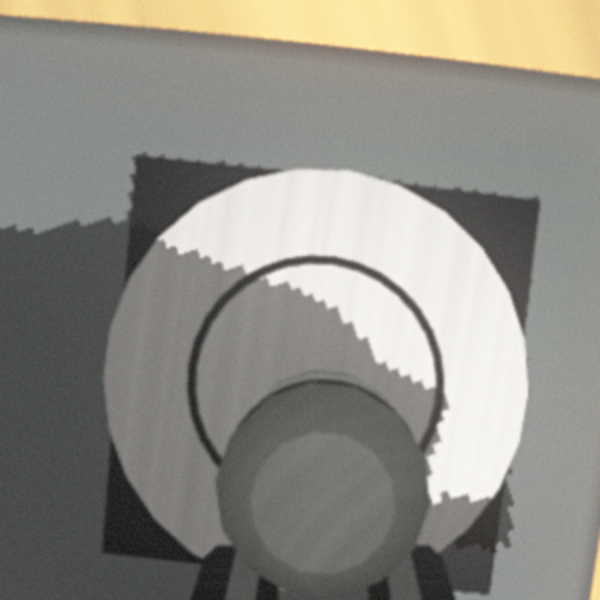

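The cap is moving with the cradle and is upright: foot edge at crop (318,370), ring centre at (316,380). About 13 mm remain.

>>> {"api": "arm_command", "payload": {"delta_pos": [[0.012,-0.005,-0.06],[0.012,-0.005,-0.06],[0.012,-0.005,-0.06],[0.012,-0.005,-0.06],[0.012,-0.005,-0.06],[0.012,-0.005,-0.06],[0.012,0,-0.05],[0,0,0]], "rotation": [[0,0,0],[0,0,0],[0,0,0],[0,0,0],[0,0,0],[0,0,0],[0,0,0],[0,0,0]]}}

```text
clock: 6.55
position: [0.6302, -0.1069, 0.0909]
tool_rot: [-3.139, 1.354, 1.255]
force: [-1.1, -0.4, -0.2]
grip_width: 0.0191
```

```bash
python3 st.py
python3 - <<'E'
from h import *
a=snap('wrist','w5.png')
a=cv2.imread('pics/w5.png')
cv2.imwrite('pics/w5c.png',cv2.resize(a[0:300,120:420],(600,600)))
E
```

```text
t 6.55 p [ 0.6302 -0.1069  0.0909] tip [ 0.6312 -0.1041  0.0772] w 0.019111633568748482 F [-1.0897 -0.3757 -0.2264]
[[ 0.067   0.9498 -0.3056]
 [ 0.2048 -0.3128 -0.9275]
 [-0.9765 -0.0005 -0.2154]]
q7 0.29729924164066784
```

View pics/w5c.png

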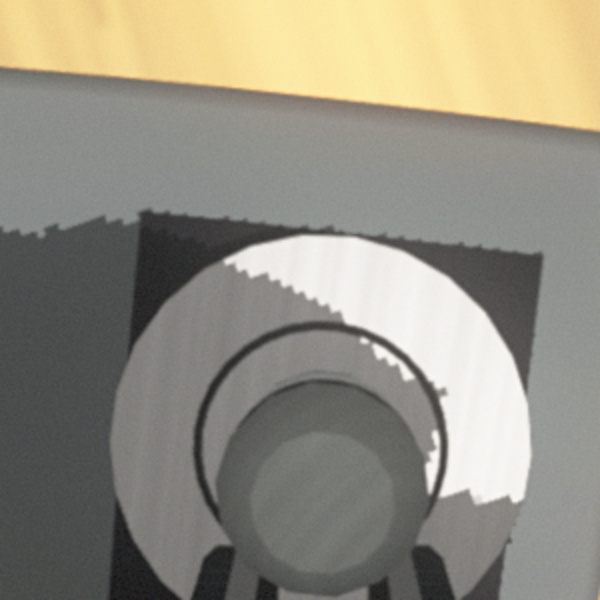

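Run:
```python
from h import *
np.set_printoptions(precision=4,suppress=True)
t,p,R,s=tool()
f=lambda u:(120+u[0]/2,u[1]/2)
u=np.array([.31,.951,0])
P=ray('wrist',f((320,446)),.075);N=ray('wrist',f((320,329)),.075);E=ray('wrist',f((320,370)),.089);T=ray('wrist',f((322,503)),.133)
for n,q in (('pan',P),('ringedge',N),('foot edge',E),('captop',T)): print(n,q,(R.T@(q-p))[1]*1000, 'u:',(q-p)@u*1000)
```

```text
pan [ 0.6386 -0.0815  0.075 ] 0.044034033832551694 u: 26.856715997165608
ringedge [ 0.6463 -0.0585  0.075 ] 0.0611982783890858 u: 51.18412082512806
foot edge [ 0.6438 -0.0661  0.089 ] 0.11100555039729702 u: 43.12027111377352
captop [ 0.6391 -0.0818  0.133 ] 0.538254237750313 u: 26.73126969754184
```

The foot is centred to about 1 mm, with roughly 8 mm of margin at the front. Next I back off and lift.

>>> {"api": "arm_command", "payload": {"delta_pos": [[-0.03,0,0.12],[-0.05,0,0.25],[-0.08,0,0.4],[-0.08,0,0.4],[-0.8,0,0],[-0.9,0,0],[-0.9,0,0],[-0.9,0,0]], "rotation": [[0,0,0],[0,0,0],[0,0,0],[0,0,0],[0,0,0],[0,0,0],[0,-0.5,0],[0,-0.8,0]]}}

```text
clock: 7.4
position: [0.6063, -0.173, 0.1928]
tool_rot: [-3.046, 1.494, 1.338]
force: [0.5, 0.2, -1.0]
grip_width: 0.0192
```

```bash
python3 st.py '(.4945,-.072,.16)' 1 1
```

```text
t 7.4 p [ 0.6063 -0.173   0.1928] tip [ 0.6066 -0.1719  0.1788] w 0.019249647152429855 F [ 0.4991  0.1545 -0.9601]
[[ 0.0177  0.9466 -0.3219]
 [ 0.0746 -0.3223 -0.9437]
 [-0.9971 -0.0073 -0.0763]]
q7 0.1845206462693811
to [ 0.4945 -0.072   0.16  ] tool delta rows [ 1.2746 -4.6057 -1.8927]
```

>>> {"api": "arm_command", "payload": {"delta_pos": [[0,-0.8,-0.33],[0.1,-0.8,-0.33],[0.2,-0.8,-0.33],[0.2,-0.8,-0.33],[0.3,-0.8,-0.33],[0.2,-0.6,-0.25],[0,0,0],[0,0,0]], "rotation": [[0,-0.4,0],[0,-0.35,0],[0,0,0],[0,0,0],[0,0,0],[0,0,0],[0,0,0],[0,0,0]], "gripper": 1}}

```text
clock: 8.2
position: [0.4899, -0.0798, 0.168]
tool_rot: [0.087, 1.562, -1.818]
force: [-0.1, -0.2, 0.5]
grip_width: 0.0001
```

```bash
python3 st.py '(.4945,-.072,.10)' 1 1
python3 - <<'E'
from h import *
a=snap('wrist','w6.png')
E
```

```text
t 8.2 p [ 0.4899 -0.0798  0.168 ] tip [ 0.4899 -0.0799  0.154 ] w 9.982078669487828e-05 F [-0.1183 -0.1972  0.5325]
[[-0.0021  0.9448 -0.3275]
 [-0.0083 -0.3275 -0.9448]
 [-1.      0.0007  0.0086]]
q7 -0.012572869919131988
to [ 0.4945 -0.072   0.1   ] tool delta rows [ 2.264   0.0573 -0.3133]
```

View pics/w6.png

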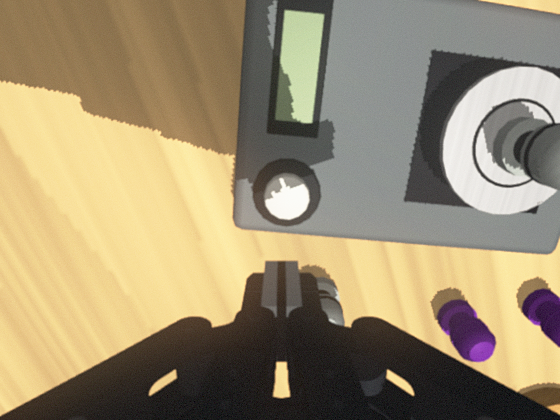

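The cap stands inside the ring at about (515,150), and the key top is at (287,196).

Run:
```python
from h import *
np.set_printoptions(precision=4,suppress=True)
t,p,R,s=tool()
for z in(.05,.054):
    k=ray('wrist',(287,196),z); print(k)
k[2]=.075; print('delta rows',R.T@(k-p)/.03)
```

```text
[ 0.4963 -0.075   0.05  ]
[ 0.4966 -0.0739  0.054 ]
delta rows [ 3.0957  0.144  -0.2865]
```

>>> {"api": "arm_command", "payload": {"delta_pos": [[0.6,0.05,-0.1],[0.6,0.05,-0.1],[0.6,0.04,-0.06],[0.6,0,0],[0.4,0,0],[0,0,0]], "rotation": [[0,0,0],[0,0,0],[0,0,0],[0,0,0],[0,0,0],[0,0,0]]}}

```text
clock: 8.85
position: [0.5008, -0.0801, 0.0823]
tool_rot: [0.629, 1.561, -1.281]
force: [0.1, -0.1, 0.3]
grip_width: 0.0
```

```bash
python3 st.py '(.4955,-.0735,.07)' 1 1
```

```text
t 8.85 p [ 0.5008 -0.0801  0.0823] tip [ 0.5009 -0.0802  0.0683] w 1.8345936158903874e-05 F [ 0.14   -0.1274  0.3059]
[[ 0.0029  0.9429 -0.333 ]
 [-0.0098 -0.333  -0.9429]
 [-0.9999  0.006   0.0082]]
q7 0.05701895649437352
to [ 0.4955 -0.0735  0.07  ] tool delta rows [ 0.4065 -0.2428 -0.151 ]
```

>>> {"api": "arm_command", "payload": {"delta_pos": [[0,-0.24,-0.15],[0.2,-0.1,-0.1],[0.2,0,0],[0,0,0]], "rotation": [[0,0,0],[0,0,0],[0,0,0],[0,0,0]]}}

```text
clock: 9.25
position: [0.4944, -0.0698, 0.0735]
tool_rot: [1.007, 1.56, -0.905]
force: [-11.9, -1.7, 33.1]
grip_width: -0.0001
```

```bash
python3 st.py '(.4955,-.0735,.064)' 1 1
```

```text
t 9.25 p [ 0.4944 -0.0698  0.0735] tip [ 0.4945 -0.0699  0.0595] w -6.70846524714106e-05 F [-11.8593  -1.6792  33.0932]
[[ 0.0069  0.9423 -0.3346]
 [-0.0088 -0.3346 -0.9423]
 [-0.9999  0.0094  0.006 ]]
q7 0.0509933550268483
to [ 0.4955 -0.0735  0.064 ] tool delta rows [0.3182 0.0713 0.1022]
```

The force is 33 N, more than the key needs, so I ease up at once.

>>> {"api": "arm_command", "payload": {"delta_pos": [[-0.08,0,0]], "rotation": [[0,0,0]]}}

```text
clock: 9.35
position: [0.4944, -0.0697, 0.0765]
tool_rot: [1.066, 1.559, -0.846]
force: [-0.7, -1.0, 1.6]
grip_width: -0.0001
```

>>> {"api": "arm_command", "payload": {"delta_pos": [[-0.06,0,0]], "rotation": [[0,0,0]]}}

```text
clock: 9.45
position: [0.4945, -0.0696, 0.0789]
tool_rot: [1.13, 1.559, -0.782]
force: [0.2, -0.8, 1.4]
grip_width: 0.0001
```

>>> {"api": "arm_command", "payload": {"delta_pos": [[-0.06,0,0]], "rotation": [[0,0,0]]}}

```text
clock: 9.55
position: [0.4946, -0.0693, 0.0809]
tool_rot: [1.165, 1.559, -0.746]
force: [0.1, -0.2, 0.4]
grip_width: 0.0
```

>>> {"api": "arm_command", "payload": {"delta_pos": [[-0.06,0,0]], "rotation": [[0,0,0]]}}

```text
clock: 9.65
position: [0.4947, -0.0691, 0.0829]
tool_rot: [1.189, 1.558, -0.722]
force: [-0.2, 0.3, 0.2]
grip_width: -0.0
```

>>> {"api": "arm_command", "payload": {"delta_pos": [[-0.06,0,0]], "rotation": [[0,0,0]]}}

```text
clock: 9.75
position: [0.4947, -0.0689, 0.0847]
tool_rot: [1.189, 1.558, -0.722]
force: [-0.3, 0.0, 0.3]
grip_width: -0.0003
```

>>> {"api": "arm_command", "payload": {"delta_pos": [[-0.2,0,0]], "rotation": [[0,0,0]]}}

```text
clock: 9.85
position: [0.4944, -0.0687, 0.0906]
tool_rot: [1.148, 1.559, -0.763]
force: [-0.3, -0.1, -0.1]
grip_width: 0.0001
```

The readings fit the key. It bottomed hard at a tip height of about 0.0595 m, and a spring-like 1.6 N remained 3 mm above that. It has been released. I retract and check.

>>> {"api": "arm_command", "payload": {"delta_pos": [[-0.8,0,0],[-0.9,0,0],[-0.9,0,0],[-0.9,0,0],[0,0,0],[0,0,0]], "rotation": [[0,0,0],[0,0,0],[0,0,0],[0,0,0],[0,0,0],[0,0,0]]}}

```text
clock: 10.45
position: [0.4931, -0.0679, 0.2012]
tool_rot: [1.128, 1.559, -0.783]
force: [0.6, 0.3, -0.8]
grip_width: -0.0003
```

```bash
python3 st.py
python3 - <<'E'
from h import *
snap('wrist','w7.png'); snap('scene','s7.png')
a=cv2.imread('pics/w7.png'); b=cv2.imread('pics/s7.png')[150:290,180:360]; 
a=cv2.resize(a,(420,315)); b=cv2.resize(b,(380,296),interpolation=cv2.INTER_CUBIC)
o=np.zeros((315,800,3),np.uint8); o[:,:420]=a; o[:296,420:]=b
cv2.imwrite('pics/f.png',o)
for n,z in (('captop',.133),): print(proj('wrist',[[.6388,-.0815,.133],[.6388,-.0815,.075],[.4965,-.072,.0645]])*.75)
E
```

```text
t 10.45 p [ 0.4931 -0.0679  0.2012] tip [ 0.4932 -0.068   0.1872] w -0.0002567124681971951 F [ 0.5718  0.2864 -0.7718]
[[ 0.0081  0.9426 -0.3338]
 [-0.008  -0.3337 -0.9426]
 [-0.9999  0.0103  0.0049]]
q7 -0.0654454128850144
[[403.96998669 127.60198939]
 [363.61093647 114.11712003]
 [213.96317334 151.28323726]]
```

View pics/f.png

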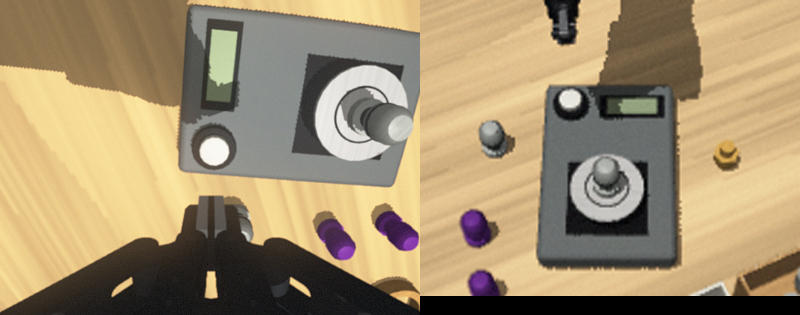

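The cap stands upright and centred in the ring. The key is up and the other things in view have not moved.

```bash
python3 -c "
from workcell import bot; print(bot.job_done())"
```

```text
the job is handed in; nothing more can be done
None
```

The cap is centred and upright in the ring, the key has been pressed and released, and the job was handed in at about 10.6 s of the 48 s allowed.

- **Cap:** I pushed it about 24 mm, low on the foot, with the tilted, half-closed fingers. The readings taken during the push showed no more than about 1.3 N. Before I backed off, the wrist camera put the foot within about 1 mm of the ring's centre, with roughly 8 mm of clearance at the leading edge. The final wrist and scene pictures show it still upright and inside the ring.
- **Key:** The key top stood higher than I had assumed (about 64 mm above the bench), so the press came sooner and harder than planned. It bottomed at about 33 N upward, with 12 N sideways on the fingertips, so I eased off at once. I judged it fully down from that force and from the roughly 1.6 N left 3 mm above the bottom, which fits the spring. I did not press it again and had no direct reading of the key's travel.
- **Other things:** In the last pictures the spare cap and the fitting had not visibly moved. The filter, carton, tape and spanner were outside the last views; the arm stayed well clear of them.

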